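Start the slide reader touch-free

ROBOT

A 6-joint arm with a two-finger parallel gripper is mounted at the origin on the work surface. World frame = base frame: x ahead of the robot, y to its left, z up, the work surface at z = 0. Lengths are in m, angles in rad, forces in N, time in s.
With the tool pointing down it reaches from about 0.375 to 0.75 m from the base axis. Payload 9 kg.
Tool frame: the origin (TCP) lies between the finger pads, 19 mm behind the fingertips; this is the grasp point; z points along the fingers, y is the line along which they close (so a half turn about z gives the same grasp; the last joint's range is limited). The gripper opens to 85 mm and grips with 20 to 120 N. Pads are 22 mm wide; open, the fingers measure 114 mm over their backs; the gripper's body (76 mm by 85 mm) begins 54 mm behind the grasp point. The pads swing forward as they close: fully open they stand 13 mm farther back than shut.
Start: joints at [0.976, 0.104, 0.097, 1.564, 0, 1.353], TCP at [0.221, 0.558, 0.25] pointing down, gripper open.
Joint ranges: [-2.99, 2.99], [-0.84, 1.86], [-1.1, 1.16], [-1.84, 2.11], [-1.51, 1.56], [-3.14, 3.14]. Speed limits (rad/s): [2.22, 2.22, 2.57, 3.14, 3.14, 3.14].

INTERFACE

Orientations are given as a unit quaternion [x, y, z, w].
In Python, from station import state, camera, sign_off gives the robot as it stands.
- The arm moves only by the shell command python3 -m crank 'ROWS' [FORCE]. ROWS is JSON, a list of rows, each a list of 3 entries, a list of its own where there are three numbers: the shift along the tool's x, y, z in m, then the turn, a rotation vector about the tool's x, y, z in rad, then the finger opening in m, from 0 to 0.0854. In form: [[[x, y, z], [ax, ay, az], hand], ...]. A call has exactly 8 rows; each row is the pose to reach, as a shift and turn from the pose commanded when the call began, along the tool's axes at that moment; what a row does not reach only later rows make up. A row lasts 1/10 s, in which the tool goes at most 50 mm and 8.59 degrees, less where a joint would pass 70% of its speed; a pose out of reach is approached as far as the arm can. A call with a gripper value outside its range is refused whole. The fingers move at their own pace and stop on an object; FORCE is the grip in N (left out, the last holds). Time passes only in rows, so rows that repeat a pose let the fingers close, or fill a call up. It gives the time, the measured TCP pose, the force, the opening and the grip force at its end, in the units of the state.
- state(): the state, without advancing time (a new reading comes with each control period).
- camera(name): name is "scene" or "top" or "wrist"; returns a dict with "img" (400x640x3 uint8, blue, green, red), "K" (3x3 intrinsics, pixels), "xyz" and "rotation" of the camera in the world; the wrist camera has in their place "mount" (4x4, takes a point from camera to tool coordinates, whose origin is the TCP and whose axes are the flange's). Camera axes: x right, y down, z forward; pixel columns grow to the right and rows downward; lengths in m; the calibration is good to about 2 mm. A picture is of the moment at which its call begins: read the wrist's pose just before it. There is no depth.
- sign_off(): hands the job in; it is judged then, once.
The state is a dict: "t": time; "joint_pos": joint angles; "joint_velocities": joint speeds; "tau": joint torques, N m; "eef_pos": TCP position; "ee_rot": TCP orientation; "force": force on the tool from outside, world axes, zero at the start; "ft_torque": the same for the moment, N m; "width": finger opening in m; "finger_force": force on a finger pad.
Only numpy, scipy, OpenCV 4.12 (cv2) and the standard library are available. Lean on these libraries where they do the work, as an engineer would, in place of code of your own. Each camera call takes 0.05 s, during which the arm holds its last target. There are 200 camera calls.

TASK

Push the slide reader's open tray fully shut with the fingertips against the outside of its front panel; do not pinch the panel or touch the inside of the tray. Then start the reader by pointing straight down at the middle of the round window of its touch-free start sensor, fingertips about three centimetres above it, for two full seconds without touching any sensor, and afterwards raise the hand well clear, a good hand's breadth or more. Never bring the hand low over the square or the slot-shaped sensor, nor over the round one while the tray is open, and leave everything else on the bench where it is.

Things in the scene. Friction and masses are not known exactly. Their poses are not given: they have to be found in the camera images.
- reader: slide reader, a low white and grey case fixed to the bench, 240 x 240 mm, 105 mm high; origin centre of underside, its front (open side with the tray) faces its own -x; the tray slides along its x axis
- drawer (a joint): how far the reader's slide tray stands open, m: 0 fully shut, up to 0.11 open (it starts 0.05 to 0.10 open). Pushing it along the reader's +x shuts it against a hard stop; about 2 N friction, no spring, it stays where it is left. Below 0.004 counts as shut
- drawer_front (a point): centre of the outer face of the tray's white front panel: a plain upright plate without a handle, 200 mm wide, 66 mm high (26 to 92 mm above the bench), 8 mm thick; it moves with the tray, and the face looks to the reader's -x (this point's axes are the reader's). Shut, it stands 132 mm in front of the reader's origin
- tray_inside (a point): inside of the tray behind the front panel: grey lining of the panel (4 mm, up to 86 mm above the bench), floor and low walls with four glass slides; must not be touched. This point lies amid the slides, 39 mm above the bench, 62 mm behind the outer face of the panel
- start_window (a point): free-standing white sensor pod fixed to the bench, 70 x 70 mm, 30 mm high, with a black window 1.5 mm proud of its top: a round one, 42 mm across: the START sensor. This point is the centre of the window's upper face, 31.5 mm above the bench; z up. It reacts to a hand within about 60 mm above it (tool point, 19 mm behind the fingertips, less than about 80 mm above). 
- stop_window (a point): free-standing white sensor pod fixed to the bench, 70 x 70 mm, 30 mm high, with a black window 1.5 mm proud of its top: a square one, 40 x 40 mm: the STOP sensor. This point is the centre of the window's upper face, 31.5 mm above the bench; z up. It reacts to a hand within about 60 mm above it (tool point, 19 mm behind the fingertips, less than about 80 mm above). 
- pause_window (a point): free-standing white sensor pod fixed to the bench, 70 x 70 mm, 30 mm high, with a black window 1.5 mm proud of its top: a narrow slot, 14 x 56 mm: the PAUSE sensor. This point is the centre of the window's upper face, 31.5 mm above the bench; z up. It reacts to a hand within about 60 mm above it (tool point, 19 mm behind the fingertips, less than about 80 mm above). 
- start_pod: the pod of the round START window; origin centre of underside
- stop_pod: the pod of the square STOP window; origin centre of underside
- pause_pod: the pod of the slot-shaped PAUSE window; origin centre of underside
- specimen_jar: bystander: closed specimen jar, 52 mm across, 60 mm high, standing; origin centre of underside
- slide_mailer: bystander: small closed slide box lying flat, 80 x 30 x 30 mm; origin centre of underside, x along its length
- stapler: bystander: black desk stapler, 130 x 34 x 54 mm; origin centre of underside, x along its length
- tube_rack: bystander: white rack with capped sample tubes, 70 x 150 mm, 93 mm high; origin centre of underside
- reagent_bottle: bystander: amber reagent bottle, 64 mm across, 150 mm high, standing; origin centre of underside
- pen_cup: bystander: steel pen cup, 76 mm across, 95 mm high, standing; origin centre of underside
- tip_box: bystander: closed pipette tip box, 120 x 85 x 63 mm; origin centre of underside
Mind the look-alikes: they are no part of the job. Leave any blue, purple or red look-alike of the start_pod alone.

How it is judged:
On the way, in this order (a step that is already met when the one before it is completed fails the run):
1. the tray is pushed fully shut (within 4 mm) (value of joint drawer below 0.004 m), for 0.2 s.
2. tray shut, tool pointing down (within 45 degrees) at the START window: tool point within 22 mm of its middle sideways and 24 to 80 mm above it, for 1.8 s (value of joint drawer below 0.004 m and horizontal distance between the grasp point and start_window below 0.022 m and z of the grasp point in the frame of start_window between 0.024 and 0.08 m and angle between the grasp point's own z axis and vertical above 2.35 rad), for 1.8 s.
At the end, for the whole second after the job is handed in: the tray is shut (within 4 mm), the tool point is more than 100 mm from the START window, and the bystanders stand within 20 mm of where they were, at rest (value of joint drawer below 0.004 m and distance between the grasp point and start_window above 0.1 m and distance of each of specimen_jar, slide_mailer, stapler, tube_rack, reagent_bottle, pen_cup, tip_box from where it was at the start of the episode below 0.02 m and linear speed of each of specimen_jar, slide_mailer, stapler, tube_rack, reagent_bottle, pen_cup, tip_box below 0.02 m/s); the robot touches nothing.
It fails at once if the hand comes low over the STOP or PAUSE sensor (tool point within 30 mm sideways and less than 85 mm above the window) ((horizontal distance between the grasp point and stop_window below 0.03 m and z of the grasp point in the frame of stop_window below 0.085 m) or (horizontal distance between the grasp point and pause_window below 0.03 m and z of the grasp point in the frame of pause_window below 0.085 m)).
It fails at once if the hand comes low over the START sensor while the tray is open by more than 10 mm (horizontal distance between the grasp point and start_window below 0.03 m and z of the grasp point in the frame of start_window below 0.085 m and value of joint drawer above 0.01 m).
It fails at once if a sensor pod is touched (contact force between any of the fingers, the arm and start_pod above 0.5 N or contact force between any of the fingers, the arm and stop_pod above 0.5 N or contact force between any of the fingers, the arm and pause_pod above 0.5 N).
It fails at once if the inside of the tray is touched, or its front panel pinched (contact force between any of the fingers, the arm and drawer_c1 above 0.5 N or contact force between any of the fingers, the arm and drawer_c2 above 0.5 N or contact force between any of the fingers, the arm and drawer_c3 above 0.5 N or contact force between any of the fingers, the arm and drawer_c4 above 0.5 N).
It fails at once if a bystander is lifted, carried or shifted by more than 20 mm (distance of any of specimen_jar, slide_mailer, stapler, tube_rack, reagent_bottle, pen_cup, tip_box from where it was at the start of the episode above 0.02 m).
It also fails if it takes over 48 s, if anything falls off the work surface, if the arm or the gripper's body presses on something with over 40 N, if the wrist force passes 120 N, or if a joint passes its speed limit or range.

## Working session

There is one attempt and no reset: what is moved stays moved. The work goes in short steps, Python scripts to look and compute and a shell command to move; the robot and the scene stay as the last step left them, time stands still between calls to the robot, and variables do not carry over. Pictures are saved under pics/ and viewed, at most 10 in all, crops included, and the job is handed in when it is done.

```bash
mkdir -p pics
python3 - <<'E'
from station import state,camera
import cv2,pickle
s=state();print(s)
d={}
for n in("top","scene"):
    c=camera(n);d[n]=c;cv2.imwrite(f"pics/{n}0.png",c["img"]);print(n,c["K"],c["xyz"],c["rotation"])
pickle.dump(d,open("c.pkl","wb"))
E
```

```text
{'t': 0.0, 'joint_pos': array([ 9.76326613e-01,  1.04728674e-01,  9.64377009e-02,  1.56387185e+00,
       -2.88041686e-05,  1.35311744e+00]), 'joint_velocities': array([0.00073317, 0.00079775, 0.00067735, 0.00033436, 0.00154064,
       0.00029508]), 'tau': array([-2.65682695e-05, -5.56933272e+01,  5.03647685e+01,  1.69045333e-02,
       -3.24616049e-04, -1.34503983e-05]), 'eef_pos': array([0.22057143, 0.55765083, 0.24918772]), 'ee_rot': array([ 1.87282890e-01,  9.82305783e-01, -6.33376708e-04, -2.56657200e-04]), 'force': array([ 0.20647763, -0.05906248, -0.64017232]), 'ft_torque': array([ 0.00166956, -0.06108451, -0.02776118]), 'finger_force': 0.0, 'width': 0.08530189499760722}
top [[394.26527333   0.         314.12605198]
 [  0.         394.26527333 201.33626091]
 [  0.           0.           1.        ]] [ 0.41026629 -0.03657138  1.24322131] [-0.69572392  0.71611539 -0.03731938  0.0418836 ]
scene [[403.7101968    0.         323.52007202]
 [  0.         403.7101968  197.09419189]
 [  0.           0.           1.        ]] [ 1.05818555 -0.89861776  1.21121038] [ 0.90597838  0.24142537 -0.08646678 -0.33680925]
```

View pics/top0.png

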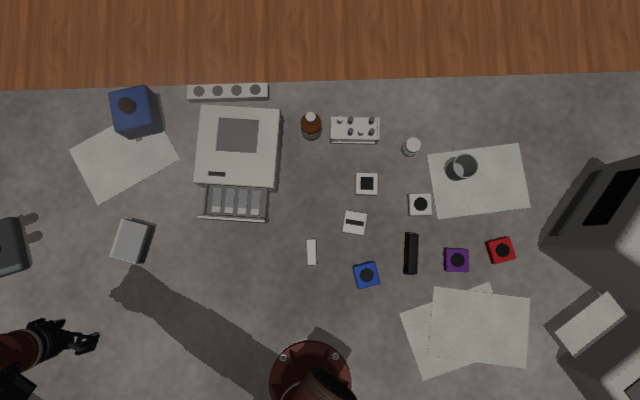

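View pics/scene0.png

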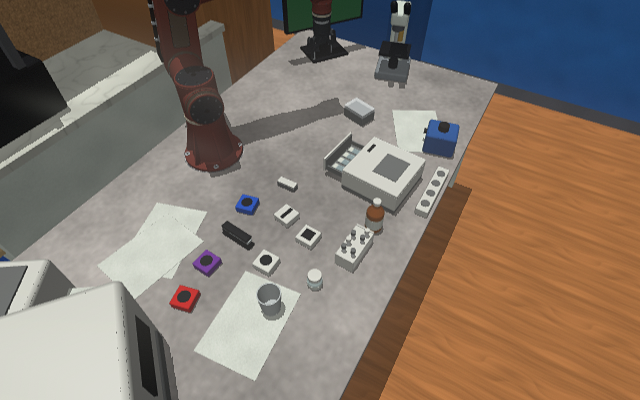

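The white pods are round at (420,204), square at (367,184) and slot at (355,223). The blue (367,274), purple (457,260) and red (501,250) ones are look-alikes. The white round pod fits START. I'll confirm it in an enlarged crop, along with the tray.

```bash
cat > h.py <<'E'
import numpy as np,pickle
from scipy.spatial.transform import Rotation as R
d=pickle.load(open("c.pkl","rb"))
def ray(n,u,v,z):
    c=d[n];r=R.from_quat(c["rotation"]).as_matrix()@np.linalg.inv(c["K"])@[u,v,1]
    p=np.array(c["xyz"]);return p+r*(z-p[2])/r[2]
def proj(n,P):
    c=d[n];q=c["K"]@(R.from_quat(c["rotation"]).as_matrix().T@(np.array(P)-c["xyz"]));return q[:2]/q[2]
E
python3 - <<'E'
from h import *
import cv2
t=d["top"]["img"];
a=cv2.resize(t[95:235,185:290],None,fx=4,fy=4,interpolation=cv2.INTER_CUBIC)
b=cv2.resize(t[165:240,335:440],None,fx=3.6,fy=3.6,interpolation=cv2.INTER_CUBIC)
o=np.zeros((560,800,3),np.uint8);o[:,:420]=a;o[:270,420:798]=b
s=d["scene"]["img"];e=cv2.resize(s[190:285,240:345],None,fx=3,fy=3,interpolation=cv2.INTER_CUBIC)
o[272:272+285,420:735]=e
cv2.imwrite("pics/crop.png",o)
print(proj("top",[.2206,.5577,.249]),proj("top",[0,0,0]))
print("start",ray("top",420.5,204,.0315),ray("scene",266,261,.0315))
print("stop",ray("top",367,183.5,.0315),ray("scene",308,236,.0315))
print("pause",ray("top",355,222.5,.0315),ray("scene",287,214.5,.0315))
E
```

```text
[ 78.03716115 330.15647308] [309.19690858 382.78081056]
start [ 0.5288493  -0.35834743  0.0315    ] [ 0.53414098 -0.35957311  0.0315    ]
stop [ 0.59763094 -0.19638906  0.0315    ] [ 0.60403834 -0.20017792  0.0315    ]
pause [ 0.47765973 -0.15432628  0.0315    ] [ 0.48616054 -0.15586435  0.0315    ]
```

View pics/crop.png

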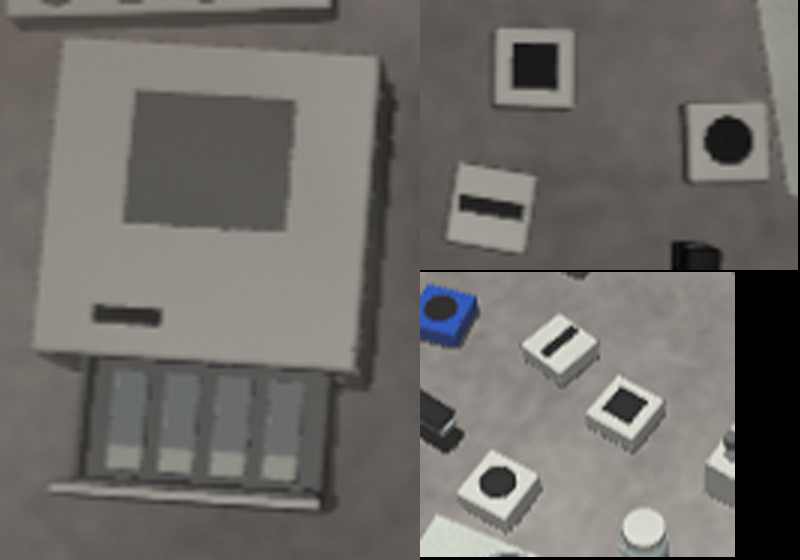

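The crop shows the reader's lid corners at crop (63,38), (380,57), (357,375) and (35,350). The panel's top edge runs from (48,488) to (320,505). The round START window is at about (728,141), which is image (420.4,204), and the scene camera agrees on the same white pod.

Run:
```python
from h import *
C=[ray("top",185+u/4,95+v/4,.105) for u,v in((63,38),(380,57),(357,375),(35,350))]
P=[ray("top",185+u/4,95+v/4,.092) for u,v in((48,490),(320,508))]
for p in C+P:print(p.round(4))
print([np.linalg.norm(C[i]-C[i-1]).round(3) for i in range(4)],np.linalg.norm(P[0]-P[1]))
f=(C[0]+C[1]-C[2]-C[3])[:2];l=(C[0]+C[3]-C[1]-C[2])[:2];e=(P[0]-P[1])[:2]
yaw=[np.degrees(np.arctan2(f[1],f[0])),np.degrees(np.arctan2(-l[0],l[1])),np.degrees(np.arctan2(-e[0],e[1]))]
c=np.mean(C,0)[:2];m=np.mean(P,0)[:2];y=np.radians(np.mean(yaw));x=np.array([np.cos(y),np.sin(y)])
print(yaw,c,m,"open",-(m-c)@x-.132, "lat",(m-c)@[-x[1],x[0]])
for n,q in(("mailer",(311,252)),("blue",(367,274)),("tipbox",(131,241)),("stapler",(411,253))):print(n,ray("top",*q,.03).round(3))
s=__import__("station").state();print(R.from_quat(s["ee_rot"]).as_matrix().round(3))
```

```text
[0.8401 0.3001 0.105 ]
[0.818  0.0629 0.105 ]
[0.5788 0.0842 0.105 ]
[0.6043 0.3197 0.105 ]
[0.5023 0.3137 0.092 ]
[0.4834 0.1143 0.092 ]
[np.float64(0.237), np.float64(0.238), np.float64(0.24), np.float64(0.237)] 0.20020605211329268
[np.float64(-4.9240162443277145), np.float64(-5.750540908754852), np.float64(-5.436762785640724)] [0.71031258 0.19174449] [0.49284009 0.21399827] open 0.08660069992256428 lat 0.0018018239990257928
mailer [ 0.392 -0.017  0.03 ]
blue [ 0.321 -0.185  0.03 ]
tipbox [0.441 0.535 0.03 ]
stapler [ 0.38  -0.321  0.03 ]
[[-0.93   0.368 -0.001]
 [ 0.368  0.93  -0.001]
 [ 0.    -0.001 -1.   ]]
```

Sizes check: the lid measures 237–240 mm against 240, the panel 200.2 mm against 200. Reader yaw is about -5.4°, with the tray about 87 mm open. I'll go to in front of the panel at height with fingers shut, turning the tool x onto the reader's -x.

```bash
python3 -m crank '[[[-0.02,-0.015,0],[0,0,-0.03],0],[[-0.05,-0.035,0],[0,0,-0.07],0],[[-0.085,-0.06,0],[0,0,-0.11],0],[[-0.12,-0.085,0],[0,0,-0.15],0],[[-0.155,-0.11,0],[0,0,-0.19],0],[[-0.19,-0.135,0],[0,0,-0.23],0],[[-0.22,-0.155,0],[0,0,-0.26],0],[[-0.24,-0.17,0],[0,0,-0.283],0]]' 40
cat > rem.py <<'E'
import sys
from h import *
from station import state
s=state();M=R.from_quat(s["ee_rot"]).as_matrix();T=np.array(list(map(float,sys.argv[1:4])))
print(s["t"],s["eef_pos"].round(4),"d",(M.T@(T-s["eef_pos"])).round(4),"yaw y",np.degrees(np.arctan2(M[1,1],M[0,1])).round(2),"axis z",M[:,2].round(3),s["force"].round(1),s["width"])
E
python3 rem.py .443 .219 .15
```

```text
t: 0.9
eef_pos: [0.3824, 0.3096, 0.2497]
ee_rot: [0.047, 0.999, -0.0, -0.0]
force: [0.6, -0.2, 0.3]
width: -0.0002
finger_force: 0.0
0.9 [0.3824 0.3096 0.2497] d [-0.0689 -0.0845  0.0997] yaw y 84.61 axis z [-0. -0. -1.] [ 0.6 -0.2  0.3] -0.00023234169793453737
```

```bash
python3 -m crank '[[[-0.015,-0.02,0.01],[0,0,0],0],[[-0.035,-0.045,0.03],[0,0,0],0],[[-0.055,-0.07,0.055],[0,0,0],0],[[-0.069,-0.084,0.085],[0,0,0],0],[[-0.069,-0.084,0.115],[0,0,0],0],[[-0.069,-0.084,0.14],[0,0,0],0],[[-0.069,-0.084,0.16],[0,0,0],0],[[-0.069,-0.084,0.172],[0,0,0],0]]'
python3 rem.py .579 .204 .078
python3 - <<'E'
from station import camera
import cv2
c=camera("scene");d=camera("wrist")
import numpy as np
cv2.imwrite("pics/pre.png",np.hstack([cv2.resize(c["img"][60:240,220:440],(488,400)),cv2.resize(d["img"],(312,195)).repeat(1,0) if 0 else cv2.copyMakeBorder(cv2.resize(d["img"],(312,195)),0,205,0,0,0)]))
E
```

```text
t: 1.7
eef_pos: [0.4411, 0.2212, 0.0759]
ee_rot: [0.047, 0.999, -0.0, -0.001]
force: [0.3, -0.3, -0.1]
width: -0.0003
finger_force: 0.0
1.7 [0.4411 0.2212 0.0759] d [-0.1389 -0.0041 -0.0024] yaw y 84.62 axis z [-0.003 -0.    -1.   ] [ 0.3 -0.3 -0.1] -0.00031411229216161594
```

View pics/pre.png

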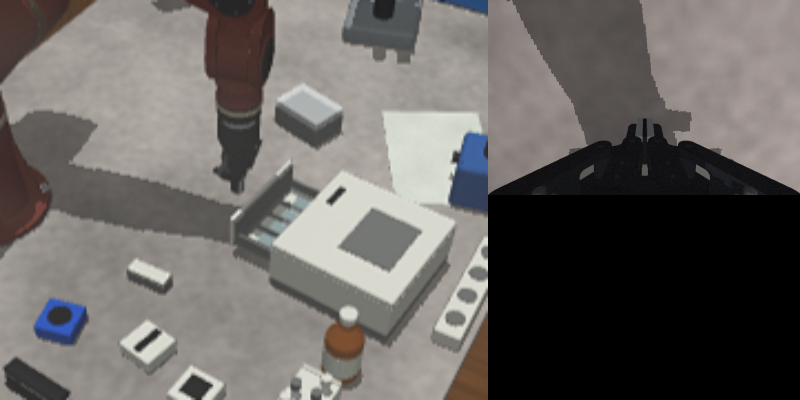

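The hand (about (235,180)) stands outside the panel (around (262,200)), with nothing else near. Pushing now.

```bash
python3 -m crank '[[[-0.01,0,0],[0,0,0],0],[[-0.02,0,0],[0,0,0],0],[[-0.03,0,0],[0,0,0],0],[[-0.04,0,0],[0,0,0],0],[[-0.05,0,0],[0,0,0],0],[[-0.06,0,0],[0,0,0],0],[[-0.07,0,0],[0,0,0],0],[[-0.08,0,0],[0,0,0],0]]'
python3 rem.py .579 .204 .078
```

```text
t: 2.6
eef_pos: [0.5226, 0.2138, 0.078]
ee_rot: [0.047, 0.999, -0.0, -0.0]
force: [-1.8, -0.2, 2.6]
width: 0.0002
finger_force: 1.3
2.6 [0.5226 0.2138 0.078 ] d [-0.0571 -0.0045 -0.0001] yaw y 84.62 axis z [-0. -0. -1.] [-1.8 -0.2  2.6] 0.00024116479973122987
```

```bash
python3 -m crank '[[[-0.008,0,0],[0,0,0],0],[[-0.016,0,0],[0,0,0],0],[[-0.023,0,0],[0,0,0],0],[[-0.029,0,0],[0,0,0],0],[[-0.034,0,0],[0,0,0],0],[[-0.037,0,0],[0,0,0],0],[[-0.039,0,0],[0,0,0],0],[[-0.04,0,0],[0,0,0],0]]'
python3 rem.py .579 .204 .078
```

```text
t: 3.4
eef_pos: [0.5617, 0.2102, 0.0779]
ee_rot: [0.047, 0.999, -0.0, -0.0]
force: [-3.7, -0.7, -0.7]
width: 0.0001
finger_force: 1.0
3.4 [0.5617 0.2102 0.0779] d [-0.0178 -0.0045 -0.0001] yaw y 84.62 axis z [-0. -0. -1.] [-3.7 -0.7 -0.7] 0.0001107562946969673
```

```bash
python3 -m crank '[[[-0.001,0,0],[0,0,0],0],[[-0.002,0,0],[0,0,0],0],[[-0.003,0,0],[0,0,0],0],[[-0.004,0,0],[0,0,0],0],[[-0.005,0,0],[0,0,0],0],[[-0.006,0,0],[0,0,0],0],[[-0.006,0,0],[0,0,0],0],[[-0.006,0,0],[0,0,0],0]]'
python3 rem.py .579 .204 .078
```

```text
t: 4.2
eef_pos: [0.5679, 0.2098, 0.0781]
ee_rot: [0.047, 0.999, 0.0, 0.0]
force: [-1.7, 0.3, -0.6]
width: -0.0
finger_force: 0.6
4.2 [0.5679 0.2098 0.0781] d [-0.0116 -0.0047  0.0001] yaw y 84.63 axis z [ 0.  0. -1.] [-1.7  0.3 -0.6] -3.262276406060511e-05
```

Still only friction, so the stop hasn't been reached. I'll continue in 1 mm steps until the force climbs.

```bash
python3 -m crank '[[[-0.001,0,0],[0,0,0],0],[[-0.002,0,0],[0,0,0],0],[[-0.003,0,0],[0,0,0],0],[[-0.004,0,0],[0,0,0],0],[[-0.004,0,0],[0,0,0],0],[[-0.004,0,0],[0,0,0],0],[[-0.004,0,0],[0,0,0],0],[[-0.004,0,0],[0,0,0],0]]'
python3 rem.py .579 .204 .078
```

```text
t: 5.0
eef_pos: [0.57, 0.2096, 0.0781]
ee_rot: [0.047, 0.999, 0.0, -0.002]
force: [-11.1, -0.3, 6.4]
width: -0.0002
finger_force: 6.1
5.0 [0.57   0.2096 0.0781] d [-0.0095 -0.0047  0.    ] yaw y 84.66 axis z [-0.003  0.    -1.   ] [-11.1  -0.3   6.4] -0.00017504348310399946
```

The force rose to 11 N with motion stalled, so that's the hard stop. Backing off and raising, then a check.

```bash
python3 -m crank '[[[0.01,0,0],[0,0,0],0],[[0.03,0,0],[0,0,0],0],[[0.055,0,0],[0,0,0],0],[[0.07,0,-0.02],[0,0,0],0],[[0.08,0,-0.05],[0,0,0],0],[[0.085,0,-0.09],[0,0,0],0],[[0.085,0,-0.12],[0,0,0],0],[[0.085,0,-0.14],[0,0,0],0]]'
python3 - <<'E'
import pickle,cv2
from station import camera
c=camera("top");a=cv2.resize(c["img"][95:235,185:290],None,fx=4,fy=4,interpolation=cv2.INTER_CUBIC)
e=camera("scene")["img"][60:240,220:440];e=cv2.resize(e,(374,306))
import numpy as np
o=np.zeros((560,794,3),np.uint8);o[:,:420]=a;o[:306,420:]=e;cv2.imwrite("pics/shut.png",o)
E
python3 rem.py .531 -.359 .22
```

```text
t: 5.8
eef_pos: [0.4878, 0.2176, 0.2212]
ee_rot: [0.047, 0.999, 0.001, 0.002]
force: [0.8, 0.8, -0.9]
width: 0.0001
finger_force: 0.0
5.9 [0.4887 0.2176 0.2218] d [-0.096  -0.5701  0.0013] yaw y 84.63 axis z [ 0.007  0.001 -1.   ] [-0.3  0.1 -0. ] -0.00014604031643721818
```

View pics/shut.png

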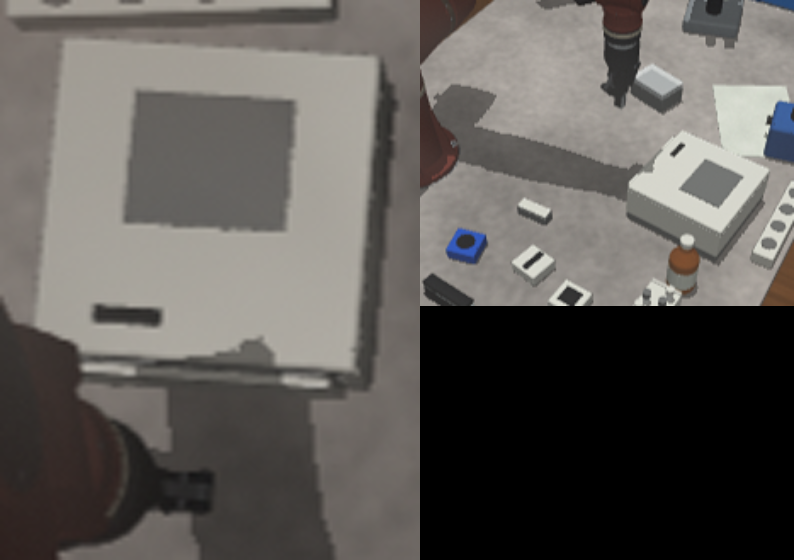

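The tray is shut: the panel is flush along crop row ~375, where it was ~500. Moving across at about 0.22 m towards START.

```bash
python3 -m crank '[[[-0.003,-0.015,0],[0,0,0],0],[[-0.01,-0.045,0],[0,0,0],0],[[-0.016,-0.085,0],[0,0,0],0],[[-0.023,-0.125,0],[0,0,0],0],[[-0.03,-0.165,0],[0,0,0],0],[[-0.036,-0.205,0],[0,0,0],0],[[-0.043,-0.24,0],[0,0,0],0],[[-0.05,-0.26,0],[0,0,0],0]]'
python3 rem.py .531 -.359 .2; python3 -c "from station import state;print(state()['joint_pos'])"
```

```text
t: 6.7
eef_pos: [0.5116, -0.0494, 0.2164]
ee_rot: [0.048, 0.999, -0.0, -0.001]
force: [-0.1, -0.3, 0.2]
width: -0.0001
finger_force: 0.0
6.7 [ 0.5116 -0.0494  0.2164] d [-0.0491 -0.3063  0.0164] yaw y 84.49 axis z [-0.001 -0.    -1.   ] [-0.1 -0.3  0.2] -8.293438511023606e-05
[-3.50900107e-01 -1.61797031e-01 -2.24874930e-01  1.50908665e+00
 -5.39816789e-04 -2.54687874e-01]
```

```bash
python3 -m crank '[[[-0.003,-0.015,0],[0,0,0],0],[[-0.01,-0.045,0],[0,0,0],0],[[-0.016,-0.09,0],[0,0,0],0],[[-0.023,-0.135,0],[0,0,0],0],[[-0.03,-0.18,0],[0,0,0],0],[[-0.036,-0.225,0],[0,0,0],0],[[-0.043,-0.27,0],[0,0,0],0],[[-0.049,-0.306,0.01],[0,0,0],0]]'
python3 - <<'E'
from h import *
from station import state,camera
import cv2
s=state();c=camera("wrist");M=R.from_quat(s["ee_rot"]).as_matrix();m=np.array(c["mount"])
p=np.linalg.inv(m)@np.append(M.T@(np.array([.531,-.359,.0315])-s["eef_pos"]),1);q=c["K"]@p[:3];print("expected px",q[:2]/q[2])
pickle.dump((s,c),open("w.pkl","wb"))
cv2.imwrite("pics/w.png",c["img"])
E
python3 rem.py .531 -.359 .0805
```

```text
t: 7.5
eef_pos: [0.5322, -0.3583, 0.208]
ee_rot: [0.047, 0.999, -0.0, 0.0]
force: [0.0, 0.2, -0.2]
width: 0.0001
finger_force: 0.0
expected px [319.59480606 184.53583905]
7.55 [ 0.5311 -0.3623  0.2043] d [0.0003 0.0033 0.1238] yaw y 84.42 axis z [-0.002 -0.    -1.   ] [-3.1 -2.4 -2.2] -3.5052637371481704e-06
```

View pics/w.png

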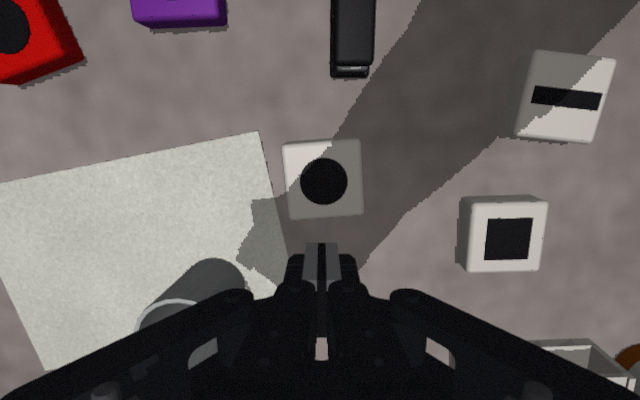

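The wrist view shows the round START window at (324,181.5), 5 px from where I predicted. The square (508,239) and slot (567,98) are well aside. Refining, then descending.

```bash
python3 - <<'E'
from h import *
s,c=pickle.load(open("w.pkl","rb"));M=R.from_quat(s["ee_rot"]).as_matrix();m=np.array(c["mount"])
o=s["eef_pos"]+M@m[:3,3];r=M@m[:3,:3]@np.linalg.inv(c["K"])@[324,181.5,1];print(o+r*(.0315-o[2])/r[2], ray("top",462,160,.095))
E
python3 rem.py .531 -.360 .0805
```

```text
[ 0.52866185 -0.35490035  0.0315    ] [ 0.64969333 -0.47152014  0.095     ]
7.55 [ 0.5311 -0.3623  0.2043] d [0.0002 0.0024 0.1238] yaw y 84.42 axis z [-0.002 -0.    -1.   ] [-3.1 -2.4 -2.2] -3.5052637371481704e-06
```

```bash
python3 -m crank '[[[0,0.002,0.008],[0,0,0],0],[[0,0.003,0.025],[0,0,0],0],[[0,0.003,0.047],[0,0,0],0],[[0,0.003,0.07],[0,0,0],0],[[0,0.003,0.09],[0,0,0],0],[[0,0.003,0.107],[0,0,0],0],[[0,0.003,0.118],[0,0,0],0],[[0,0.003,0.124],[0,0,0],0]]'
python3 rem.py .530 -.358 .0805
```

```text
t: 8.35
eef_pos: [0.5325, -0.3517, 0.0828]
ee_rot: [0.047, 0.999, 0.001, -0.0]
force: [-0.2, -0.3, -0.0]
width: 0.0003
finger_force: 0.0
8.35 [ 0.5325 -0.3517  0.0828] d [ 0.0019 -0.0066  0.0023] yaw y 84.66 axis z [-0.001  0.001 -1.   ] [-0.2 -0.3 -0. ] 0.00031176121577055303
```

Correcting by a few millimetres and dwelling for 2.4 s.

```bash
python3 -m crank '[[[0.001,-0.003,0.001],[0,0,0],0],[[0.002,-0.005,0.002],[0,0,0],0],[[0.002,-0.005,0.002],[0,0,0],0],[[0.002,-0.005,0.002],[0,0,0],0],[[0.002,-0.005,0.002],[0,0,0],0],[[0.002,-0.005,0.002],[0,0,0],0],[[0.002,-0.005,0.002],[0,0,0],0],[[0.002,-0.005,0.002],[0,0,0],0]]'
python3 -m crank '[[[0,0,0],[0,0,0],0],[[0,0,0],[0,0,0],0],[[0,0,0],[0,0,0],0],[[0,0,0],[0,0,0],0],[[0,0,0],[0,0,0],0],[[0,0,0],[0,0,0],0],[[0,0,0],[0,0,0],0],[[0,0,0],[0,0,0],0]]'
python3 -m crank '[[[0,0,0],[0,0,0],0],[[0,0,0],[0,0,0],0],[[0,0,0],[0,0,0],0],[[0,0,0],[0,0,0],0],[[0,0,0],[0,0,0],0],[[0,0,0],[0,0,0],0],[[0,0,0],[0,0,0],0],[[0,0,0],[0,0,0],0]]'
python3 rem.py .530 -.358 .0805
```

```text
t: 9.15
eef_pos: [0.5304, -0.3573, 0.082]
ee_rot: [0.047, 0.999, 0.0, 0.0]
force: [-0.0, 0.4, -0.4]
width: 0.0001
finger_force: 0.0
t: 9.95
eef_pos: [0.5304, -0.3573, 0.082]
ee_rot: [0.047, 0.999, 0.0, 0.0]
force: [0.0, -0.2, 0.0]
width: 0.0002
finger_force: 0.0
t: 10.75
eef_pos: [0.5304, -0.3573, 0.0819]
ee_rot: [0.047, 0.999, 0.0, -0.0]
force: [-0.2, 0.5, -0.7]
width: 0.0002
finger_force: 0.0
10.75 [ 0.5304 -0.3573  0.0819] d [ 0.0003 -0.0007  0.0014] yaw y 84.62 axis z [ 0.  0. -1.] [-0.2  0.5 -0.7] 0.0001808449130210981
```

Dwell is done: 2.4 s, about 50 mm above the window and centred. Raising the hand straight up, then letting it settle.

```bash
python3 -m crank '[[[0,0,0],[0,0,0],0],[[0,0,-0.01],[0,0,0],0],[[0,0,-0.035],[0,0,0],0],[[0,0,-0.07],[0,0,0],0],[[0,0,-0.105],[0,0,0],0],[[0,0,-0.14],[0,0,0],0],[[0,0,-0.165],[0,0,0],0],[[0,0,-0.175],[0,0,0],0]]'
python3 -m crank '[[[0,0,0],[0,0,0],0],[[0,0,0],[0,0,0],0],[[0,0,0],[0,0,0],0],[[0,0,0],[0,0,0],0],[[0,0,0],[0,0,0],0],[[0,0,0],[0,0,0],0],[[0,0,0],[0,0,0],0],[[0,0,0],[0,0,0],0]]'
python3 - <<'E'
from station import camera
import cv2
cv2.imwrite("pics/end.png",camera("scene")["img"])
E
```

```text
t: 11.55
eef_pos: [0.5311, -0.358, 0.261]
ee_rot: [0.047, 0.999, -0.002, 0.002]
force: [0.6, -0.1, -0.2]
width: -0.0002
finger_force: 0.0
t: 12.35
eef_pos: [0.5304, -0.3574, 0.2569]
ee_rot: [0.047, 0.999, 0.0, 0.0]
force: [-0.5, 0.1, -0.3]
width: -0.0001
finger_force: 0.0
```

View pics/end.png

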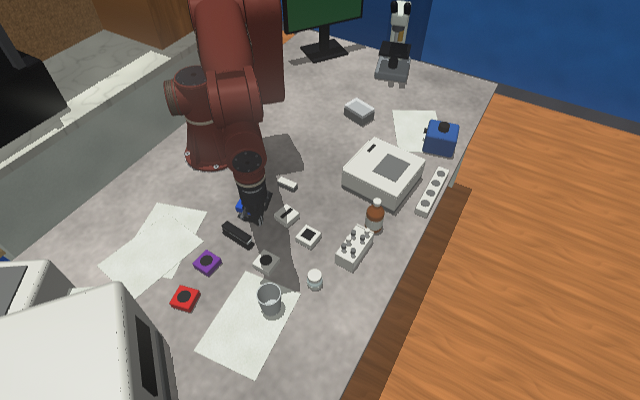

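The tray is shut (reader at (385,172)), the hand is high above START, and every bystander is where it was. Handing in.

```bash
python3 -c "from station import sign_off;print(sign_off())"
```

```text
the job is handed in; nothing more can be done
None
```

I pushed the tray shut to its hard stop, held the hand about 3 cm over the START window for 2.4 s and raised it about 22 cm clear. No bystander had moved in the final picture, and the job is handed in (no verdict was returned).

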